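# Sort castings by weight and send the sound ones to cure

## Task

Some of the four to six figurine castings standing on the bench came out hollow; they look alike, but a sound one weighs about twice as much, so lift each to feel which it is. Stand every sound, heavy casting upright in a pocket of the curing carriage, sitting right down in it, and stand every hollow, light one upright inside the shallow seconds tray. Only when all are sorted, push the carriage fully home against its stop by the lamp bar, and leave the other things on the bench where they are.

Things in the scene. Friction and masses are not known exactly. Their poses are not given: they have to be found in the camera images.
- cast_1: cream resin figurine casting standing upright, 90 mm tall, all castings alike to the eye: round plinth 62 mm diameter and 18 mm high, plain cylindrical body 42 mm diameter from 35 to 66 mm up (the place to grip, from any side), above it a 36 mm hat brim and a 20 mm wide crown. Mass: sound about 0.42 kg, hollow about 0.19 kg (each within 12 per cent); only its weight tells which. Origin at the centre of its underside, z along its axis. May be absent.
- cast_2: cream resin figurine casting standing upright, 90 mm tall, all castings alike to the eye: round plinth 62 mm diameter and 18 mm high, plain cylindrical body 42 mm diameter from 35 to 66 mm up (the place to grip, from any side), above it a 36 mm hat brim and a 20 mm wide crown. Mass: sound about 0.42 kg, hollow about 0.19 kg (each within 12 per cent); only its weight tells which. Origin at the centre of its underside, z along its axis. May be absent.
- cast_3: cream resin figurine casting standing upright, 90 mm tall, all castings alike to the eye: round plinth 62 mm diameter and 18 mm high, plain cylindrical body 42 mm diameter from 35 to 66 mm up (the place to grip, from any side), above it a 36 mm hat brim and a 20 mm wide crown. Mass: sound about 0.42 kg, hollow about 0.19 kg (each within 12 per cent); only its weight tells which. Origin at the centre of its underside, z along its axis. May be absent.
- cast_4: cream resin figurine casting standing upright, 90 mm tall, all castings alike to the eye: round plinth 62 mm diameter and 18 mm high, plain cylindrical body 42 mm diameter from 35 to 66 mm up (the place to grip, from any side), above it a 36 mm hat brim and a 20 mm wide crown. Mass: sound about 0.42 kg, hollow about 0.19 kg (each within 12 per cent); only its weight tells which. Origin at the centre of its underside, z along its axis. May be absent.
- cast_5: cream resin figurine casting standing upright, 90 mm tall, all castings alike to the eye: round plinth 62 mm diameter and 18 mm high, plain cylindrical body 42 mm diameter from 35 to 66 mm up (the place to grip, from any side), above it a 36 mm hat brim and a 20 mm wide crown. Mass: sound about 0.42 kg, hollow about 0.19 kg (each within 12 per cent); only its weight tells which. Origin at the centre of its underside, z along its axis. May be absent.
- cast_6: cream resin figurine casting standing upright, 90 mm tall, all castings alike to the eye: round plinth 62 mm diameter and 18 mm high, plain cylindrical body 42 mm diameter from 35 to 66 mm up (the place to grip, from any side), above it a 36 mm hat brim and a 20 mm wide crown. Mass: sound about 0.42 kg, hollow about 0.19 kg (each within 12 per cent); only its weight tells which. Origin at the centre of its underside, z along its axis. May be absent.
- station: curing station fixed to the bench: aluminium base plate 250 x 275 x 8 mm with a black lamp bar 50 mm high along its +x end. Origin under the base plate; its x axis is the direction in which the carriage is pushed home, towards the lamp bar. May be on either side of the bench.
- carriage (a joint): travel (m) of the grey carriage along the station's +x: 0 pulled right out, about 0.09 against its hidden home stop by the lamp bar; starts 0 to 0.03. It drags with about 2 N, stays where it is left, and cannot be lifted. The carriage is a 90 x 255 mm plate whose top stands 30 mm above the bench.
- grip_top (a point): middle of the top edge of the carriage's upright steel push plate, 60 mm above the bench, on its side away from the lamp bar; the plate is 70 mm wide (station y), 8 mm thick (station x) and 50 mm high; it moves with the carriage, 79 mm from the line of pockets.
- tray: seconds tray fixed to the bench: shallow plywood tray 240 x 160 mm outside (its x by y), walls 5 mm thick and 30 mm high, floor 5 mm thick; room for three castings in a row along its x. Origin at the centre of its underside. May be on either side of the bench.
- pocket_1 (a point): centre of the mouth of a round pocket in the carriage's top, about 67 mm diameter, 15 mm deep, mouth 30 mm above the bench; the three pockets stand in a row along the station's y, 85 mm apart (the -y one). Axes as the station's; moves with the carriage.
- pocket_2 (a point): centre of the mouth of a round pocket in the carriage's top, about 67 mm diameter, 15 mm deep, mouth 30 mm above the bench; the three pockets stand in a row along the station's y, 85 mm apart (the middle one). Axes as the station's; moves with the carriage.
- pocket_3 (a point): centre of the mouth of a round pocket in the carriage's top, about 67 mm diameter, 15 mm deep, mouth 30 mm above the bench; the three pockets stand in a row along the station's y, 85 mm apart (the +y one). Axes as the station's; moves with the carriage.
- spray_can: bystander: dark spray can, 52 mm diameter, 150 mm high, origin under it
- tape_roll: bystander: clear roll of tape lying flat, 90 mm diameter, 45 mm high, origin under it
- brush: bystander: paint brush lying on the bench, origin under it
- jar: bystander: white jar, 70 mm diameter, 90 mm high, origin under it
Things that resemble listed ones, but are neither listed nor needed, are in the scene too. Leave any red or turquoise look-alike of the cast_2 alone.

How it is judged:
By the outcome, as a careful person would: the job done as asked, in the order asked, and still so for the second after the job is handed in, with the robot touching nothing.
Of cast_1, cast_2, cast_3, cast_4, cast_5, cast_6 only 4 to 6 are there at a start; the rules pass over those that are not, and their reading is None.
At some moment in a run one of cast_1, cast_2, cast_3, cast_4, cast_5, cast_6 may be knocked a few centimetres aside while the robot is not near it.
Once in a run the grip may slacken for a moment while it holds something.
It also fails if it takes over 210 s, if anything falls off the work surface, if the arm or the gripper's body presses on something with over 40 N, if the wrist force passes 120 N, or if a joint passes its speed limit or range.

## Robot

A 6-joint arm with a two-finger parallel gripper is mounted at the origin on the work surface. World frame = base frame: x ahead of the robot, y to its left, z up, the work surface at z = 0. Lengths are in m, angles in rad, forces in N, time in s.
With the tool pointing down it reaches from about 0.3 to 0.875 m from the base axis. Payload 4.2 kg.
Tool frame: the origin (TCP) lies at the very end of the fingers, on their centre line; the grasp point (between the pads) lies 19 mm behind it; z points along the fingers, y is the line along which they close (so a half turn about z gives the same grasp; the last joint's range is limited). The gripper opens to 85 mm and grips with 20 to 120 N. Pads are 22 mm wide; open, the fingers measure 114 mm over their backs; the gripper's body (76 mm by 85 mm) begins 54 mm behind the grasp point. The pads swing forward as they close: fully open they stand 13 mm farther back than shut.
Start: joints at [1.165, 0.32, 1.565, -0, 1.257, -0.02], TCP at [0.216, 0.533, 0.231] pointing down, gripper open.
Joint ranges: [-3.11, 3.11], [-0.84, 2.01], [0.21, 2.61], [-1.34, 4.49], [0.05, 2.63], [-2.56, 2.56]. Speed limits (rad/s): [2.57, 2.57, 3.14, 3.14, 3.14, 3.14].

## Interface

Orientations are given as a 3x3 rotation matrix whose columns are the frame's x, y, z axes.
In Python, from workcell import robot, viewer, workorder gives the robot as it stands.
- The arm moves only by the tool send_rows, never from a script. Its argument "plan" is a list of rows, each a list of 3 entries, a list of its own where there are three numbers: the turn, a rotation vector about the tool's x, y, z in rad, then the shift along the tool's x, y, z in cm, then the closure, from -1 (fully open) to 1 (shut). A call has 1 to 20 rows; each row shifts and turns the commanded pose from where the row before left it, along the tool's axes as they then stand; what a row does not reach is not made up. A row lasts 1/10 s, in which the tool goes at most 50 mm and 8.59 degrees, less where a joint would pass 70% of its speed; a pose out of reach is approached as far as the arm can. A call is refused whole if a number of a shift passes 5 or a number of a turn 0.15, either way. A call with a gripper value outside its range is refused whole. The fingers move at their own pace and stop on an object; "grip_force" is the grip in N (left out, the last holds). Time passes only in rows, so rows that do not move let the fingers close. It gives the time, the measured TCP pose, the force, the opening and the grip force at its end, in the units of the state.
- robot.get_state(): the state, without advancing time (a new reading comes with each control period).
- viewer.camera(name): name is "scene" or "top" or "wrist"; returns (picture, depth): 480x640x3 uint8, red, green, blue; 480x640 float32, m along the optical axis (not along the pixel's ray), 0 where there is no reading.
- viewer.get_calibration(name): a dict with "mtx" (3x3 intrinsics, pixels), "cam_to_world" (4x4, takes a point from camera to world coordinates). Camera axes: x right, y down, z forward; pixel columns grow to the right and rows downward; lengths in m; the calibration is good to about 2 mm. The wrist camera is an equidistant fisheye: a pixel r from the principal point sees the ray r / f radians off the axis. A picture is of the moment at which its call begins: read the wrist's pose just before it. get_calibration takes no time and is no camera call; for the wrist camera it gives the pose at the moment of the call.
- workorder.job_done(): hands the job in; it is judged then, once.
The state is a dict: "time_s": time; "q": joint angles; "joint_vel": joint speeds; "joint_torque": joint torques, N m; "tool_pos": TCP position; "orientation": TCP orientation; "ft_force": force on the tool from outside, world axes, zero at the start; "wrist_torque": the same for the moment, N m; "grip_width": finger opening in m; "grip_force": force on a finger pad.
Only numpy, scipy, OpenCV 4.12 (cv2) and the standard library are available. Lean on these libraries where they do the work, as an engineer would, in place of code of your own. Each camera call takes 0.05 s, during which the arm holds its last target. There are 200 camera calls.

## Working session

There is one attempt and no reset: what is moved stays moved. The work goes in short steps, Python scripts to look and compute and a tool call to move; the robot and the scene stay as the last step left them, time stands still between calls to the robot, and variables do not carry over. Pictures are saved under pics/ and viewed, at most 14 in all, crops included, and the job is handed in when it is done.

Besides the shell and the picture viewer there is one more tool, called after ">>>" as a command line: name --argument value ..., lists and objects as JSON in quotes. send_rows: Moves the arm, as the interface text tells. Its arguments: {"type":"object","properties":{"plan":{"type":"array","items":{"type":"array"}},"grip_force":{"type":"number"}},"required":["plan"]}

```bash
mkdir -p pics; cat > h.py <<'E'
import numpy as np, cv2
from workcell import robot, viewer, workorder
np.set_printoptions(precision=4,suppress=True)
def snap(n,f):
    c=viewer.get_calibration(n); p,d=viewer.camera(n)
    cv2.imwrite('pics/'+f+'.png',p[:,:,::-1]); np.savez('pics/'+f+'.npz',p=p,d=d,K=c['mtx'],T=c['cam_to_world']); return p,d,c['mtx'],c['cam_to_world']
def ray(K,T,u,v,z):
    r=np.array([(u-K[0,2])/K[0,0],(v-K[1,2])/K[1,1],1]); w=T[:3,:3]@r; o=T[:3,3]; return o+w*(z-o[2])/w[2]
def cloud(d,K,T):
    v,u=np.mgrid[:d.shape[0],:d.shape[1]]
    P=np.stack([(u-K[0,2])/K[0,0]*d,(v-K[1,2])/K[1,1]*d,d],-1); return P@T[:3,:3].T+T[:3,3]
E
python3 - <<'E'
from h import *
for n in('top','scene'):
    p,d,K,T=snap(n,n+'0'); print(n,K,T)
s=robot.get_state(); print(s)
E
```

```text
top [[618.9829   0.     325.3168]
 [  0.     618.9829 242.0894]
 [  0.       0.       1.    ]] [[ 0.025  -0.9977  0.0625  0.4928]
 [-0.9996 -0.0256 -0.0096  0.0091]
 [ 0.0112 -0.0622 -0.998   1.2977]
 [ 0.      0.      0.      1.    ]]
scene [[587.9109   0.     315.8446]
 [  0.     587.9109 243.9703]
 [  0.       0.       1.    ]] [[-0.8874  0.2629 -0.3786  1.0054]
 [ 0.4606  0.5374 -0.7065  0.7942]
 [ 0.0178 -0.8013 -0.5979  0.7473]
 [ 0.      0.      0.      1.    ]]
{'time_s': 0.1, 'q': array([ 1.165 ,  0.3203,  1.5655, -0.    ,  1.2574, -0.02  ]), 'joint_vel': array([-0.001 , -0.0015, -0.0022,  0.0002,  0.0018,  0.0001]), 'joint_torque': array([ -0.0003, -41.6404, -23.4705,  -0.0001,   0.0047,   0.    ]), 'tool_pos': array([0.2162, 0.5323, 0.2306]), 'orientation': array([[-0.9265,  0.3763, -0.0006],
       [ 0.3763,  0.9265, -0.0015],
       [ 0.    , -0.0016, -1.    ]]), 'ft_force': array([ 0.4629,  0.5133, -0.4016]), 'wrist_torque': array([ 0.0265, -0.0417,  0.0081]), 'grip_force': 0.0, 'grip_width': 0.08538521417330268}
```

View pics/top0.png

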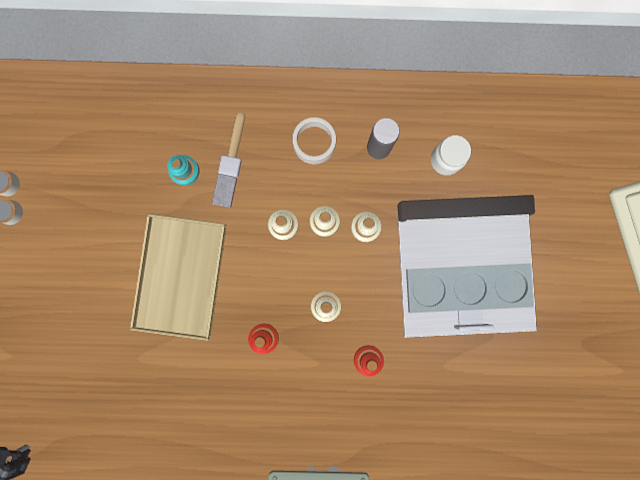

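View pics/scene0.png

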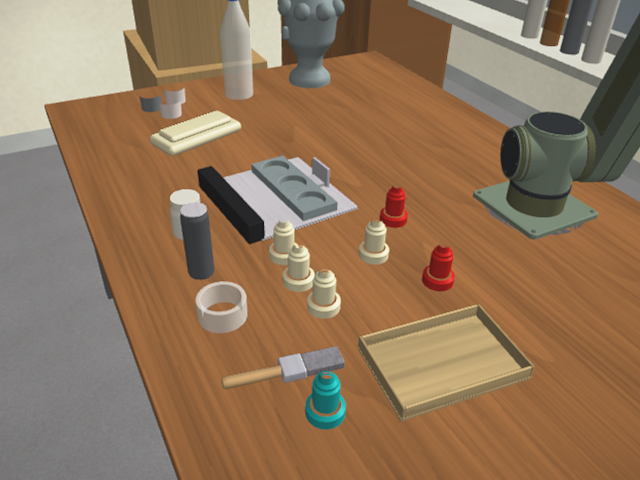

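The top view shows four cream castings at about (282,224), (324,220), (366,226) and (325,306). The tray is at left (180,277), the station at right with pockets at (429,290), (470,289) and (511,286), and the push plate near (474,325). Look-alikes are red at (264,338) and (369,360) and turquoise at (182,170). The scene view agrees.

```bash
python3 - <<'E'
from h import *
z=np.load('pics/top0.npz'); p,d,K,T=[z[k] for k in('p','d','K','T')]
P=cloud(d,K,T)
print('bench z',np.median(P[380:440,150:250,2]))
def obj(name,u,v,r=30):
    m=np.zeros(d.shape,bool); m[max(0,v-r):v+r,u-r:u+r]=1
    q=P[m&(d>0)]; 
    c=q[q[:,2]>0.083]; pl=q[(q[:,2]>.012)&(q[:,2]<.024)]
    (x,y),R=cv2.minEnclosingCircle(pl[:,:2].astype(np.float32)) if len(pl) else ((0,0),0)
    print(name,'top',c.mean(0) if len(c) else None,c[:,2].max() if len(c) else None,len(c),'plinth circ',x,y,R)
for n,u,v in(('A',282,224),('B',324,220),('C',366,226),('D',325,306),('red1',264,338),('red2',369,360),('turq',182,170)): obj(n,u,v,22)
# pockets: pixels at z ~0.015 in carriage area
m=np.zeros(d.shape,np.uint8); m[255:320,400:535]=1
pk=((abs(P[...,2]-.015)<.006)&(m>0)).astype(np.uint8)
n,l,s,c=cv2.connectedComponentsWithStats(pk)
for i in range(1,n):
    if s[i,4]>200:
        q=P[l==i]; print('pocket',s[i],c[i],q[:,2].mean(),cv2.minEnclosingCircle(q[:,:2].astype(np.float32)),cv2.fitEllipse(np.argwhere(l==i)[:, ::-1][cv2.convexHull(np.argwhere(l==i)[:, ::-1].astype(np.int32),returnPoints=False).ravel()].astype(np.float32)))
q=P[(abs(P[...,2]-.03)<.006)&(m>0)]; print('carriage',cv2.minAreaRect(q[:,:2].astype(np.float32)))
m[:]=0;m[305:335,440:510]=1
q=P[(P[...,2]>.045)&(m>0)]; print('plate',len(q),q.mean(0),q[:,2].max(),cv2.minAreaRect(q[:,:2].astype(np.float32)))
m[:]=0;m[190:345,390:545]=1
q=P[(P[...,2]>.04)&(P[...,2]<.06)&(m>0)&(np.mgrid[:480,:640][0]<230)]; print('lamp',cv2.minAreaRect(q[:,:2].astype(np.float32)))
q=P[(P[...,2]>.003)&(P[...,2]<.013)&(m>0)]; print('base',cv2.minAreaRect(q[:,:2].astype(np.float32)))
m[:]=0;m[205:345,120:235]=1
q=P[(P[...,2]>.022)&(P[...,2]<.036)&(m>0)]; print('tray rim',len(q),cv2.minAreaRect(q[:,:2].astype(np.float32)))
for n,u,v in(('tape',314,140),('can',384,125),('jar',455,150),('tool',228,190)): print(n,P[v,u])
E
```

```text
bench z -0.0012875941805461366
A top [0.6044 0.0826 0.0862] 0.09360125995378343 15 plinth circ 0.6071580648422241 0.08624221384525299 0.031089836731553078
B top [0.612  0.0017 0.0859] 0.09484139268387648 16 plinth circ 0.6168829798698425 -0.0003915444540325552 0.030958814546465874
C top [ 0.604  -0.0844  0.0859] 0.09245000919982571 14 plinth circ 0.6074769496917725 -0.08690262585878372 0.031056005507707596
D top [ 0.4429 -0.0041  0.0864] 0.0917557246481695 12 plinth circ 0.44008535146713257 -0.006939331069588661 0.03096845932304859
red1 top [0.3747 0.1165 0.0858] 0.09028769391025637 16 plinth circ 0.37048569321632385 0.12016264349222183 0.03129538893699646
red2 top [ 0.3346 -0.0949  0.086 ] 0.08985553893915554 17 plinth circ 0.3308420777320862 -0.0984003022313118 0.03089596889913082
turq top [0.7111 0.2925 0.0864] 0.09072559600989338 15 plinth circ 0.7169758081436157 0.2961031198501587 0.031653862446546555
pocket [496 270  32  33 773] [510.9301 286.0737] 0.014085015645718468 ((0.49189111590385437, -0.38968437910079956), 0.033221494406461716) ((511.0766906738281, 286.0505676269531), (
[... 804 characters left out ...]
9473147392273), (0.10232588648796082, 0.2569453716278076), 4.105954647064209)
plate 171 [ 0.4118 -0.2907  0.1228] 1.2977005937738533 ((0.44005346298217773, -0.16384579241275787), (0.36078527569770813, 0.025850696489214897), 77.1422348022461)
lamp ((0.6487056016921997, -0.29083847999572754), (0.04240546375513077, 0.2758968472480774), 4.1125874519348145)
base ((0.530678391456604, -0.3030485510826111), (0.3230070173740387, 0.327140748500824), 1.3530858755111694)
tray rim 1086 ((0.494103342294693, 0.2973611354827881), (0.16118940711021423, 0.24031545221805573), 83.8346939086914)
tape [ 0.7918  0.0261 -0.006 ]
can [ 0.7893 -0.1073  0.1457]
jar [ 0.7582 -0.2551  0.0868]
tool [0.676  0.2016 0.0189]
```

>>> send_rows --plan '[[[0,0,0.148],[0,0,0],-1],[[0,0,0.148],[0,0,0],-1],[[0,0,0.148],[0,0,0],-1],[[0,0,0.148],[0,0,0],-1],[[0,0,0.148],[0,0,0],-1],[[0,0,0.148],[0,0,0],-1],[[0,0,0.148],[0,0,0],-1],[[0,0,0.148],[0,0,0],-1],[[0,0,0],[-4.5,1.87,0],-1],[[0,0,0],[-4.5,1.87,0],-1],[[0,0,0],[-4.5,1.87,0],-1],[[0,0,0],[-4.5,1.87,0],-1],[[0,0,0],[-4.5,1.87,0],-1],[[0,0,0],[-4.5,1.87,0],-1],[[0,0,0],[-4.5,1.87,0],-1],[[0,0,0],[-4.5,1.87,0],-1],[[0,0,0],[-4.5,1.87,0],-1],[[0,0,0],[-4.5,1.87,0],-1],[[0,0,0],[-4.5,1.87,0],-1],[[0,0,0],[-4.5,1.87,0],-1]]' --grip_force 60

```text
time_s: 2.1
tool_pos: [0.4414, -0.009, 0.2312]
orientation: [[-0.001, 1.0, -0.0], [1.0, 0.001, 0.0], [0.0, -0.0, -1.0]]
ft_force: [1.4, -0.1, -0.5]
grip_width: 0.0854
grip_force: 0.0
```

>>> send_rows --plan '[[[0,0,0],[0,0,0],-1],[[0,0,0],[0,0,0],-1]]'

```text
time_s: 2.3
tool_pos: [0.4411, -0.0078, 0.2308]
orientation: [[0.002, 1.0, -0.001], [1.0, -0.002, 0.001], [0.001, -0.001, -1.0]]
ft_force: [0.2, 0.3, 0.4]
grip_width: 0.0859
grip_force: 0.0
```

>>> send_rows --plan '[[[0,0,0],[0.1,0,4],-1],[[0,0,0],[0,0,4],-1],[[0,0,0],[0,0,4],-1],[[0,0,0],[0,0,3],-1],[[0,0,0],[0,0,3],-1],[[0,0,0],[0,0,2],-1],[[0,0,0],[0,0,0],1],[[0,0,0],[0,0,0],1],[[0,0,0],[0,0,0],1],[[0,0,0],[0,0,0],1],[[0,0,0],[0,0,0],1],[[0,0,0],[0,0,0],1],[[0,0,0],[0,0,0],1],[[0,0,0],[0,0,0],1]]'

```text
time_s: 3.7
tool_pos: [0.4422, -0.0056, 0.0328]
orientation: [[-0.0, 1.0, 0.003], [1.0, 0.0, 0.001], [0.001, 0.003, -1.0]]
ft_force: [-0.8, 3.2, 7.7]
grip_width: 0.0408
grip_force: 61.1
```

>>> send_rows --plan '[[[0,0,0],[0,0,-1],1],[[0,0,0],[0,0,-2],1],[[0,0,0],[0,0,-2],1],[[0,0,0],[0,0,-2],1],[[0,0,0],[0,0,-1],1],[[0,0,0],[0,0,0],1],[[0,0,0],[0,0,0],1],[[0,0,0],[0,0,0],1]]'

```text
time_s: 4.5
tool_pos: [0.4405, -0.006, 0.1104]
orientation: [[-0.001, 1.0, -0.002], [1.0, 0.001, 0.0], [0.0, -0.002, -1.0]]
ft_force: [0.3, -0.2, -2.6]
grip_width: 0.0407
grip_force: 60.6
```

```bash
cat >> h.py <<'E'
def weigh(n=6):
    F=[];t=[]
    for i in range(n):
        s=robot.get_state(); F.append(s['ft_force']); t.append(s['joint_torque']); viewer.camera('wrist')
    print('F',np.mean(F,0),'sd',np.std(F,0),'tau',np.mean(t,0),s['tool_pos'],s['grip_width'],s['grip_force'],s['time_s'])
E
python3 - <<'E'
from h import *
weigh(); snap('wrist','w1'); c=viewer.get_calibration('wrist'); print(c)
E
```

```text
F [ 0.0189 -0.2364 -1.9596] sd [0.3579 0.2746 0.4171] tau [ -0.0015 -32.6193 -18.8449  -0.0006   0.0068   0.    ] [ 0.4411 -0.006   0.1108] 0.04110463385825176 60.595956256147474 4.75
{'mtx': array([[371.6483,   0.    , 327.8292],
       [  0.    , 371.6483, 240.5232],
       [  0.    ,   0.    ,   1.    ]]), 'cam_to_world': array([[ 1.    ,  0.0013, -0.0009,  0.4417],
       [ 0.001 , -0.9524, -0.3048,  0.0717],
       [-0.0013,  0.3048, -0.9524,  0.2534],
       [ 0.    ,  0.    ,  0.    ,  1.    ]])}
```

View pics/w1.png

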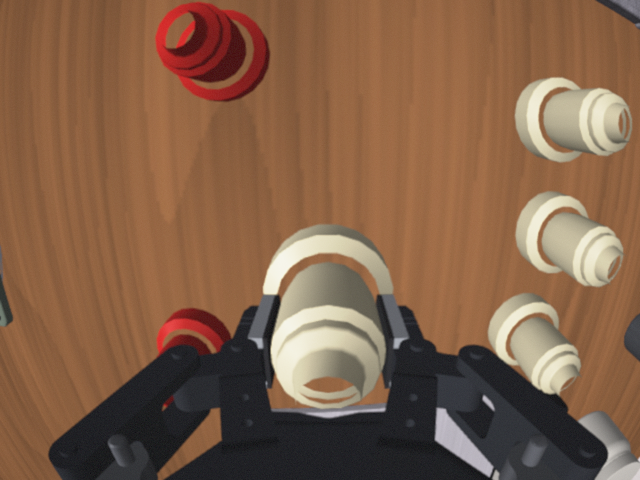

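>>> send_rows --plan '[[[0,0,0],[0,0,-3],1],[[0,0,0],[4.45,-0.27,0],1],[[0,0,0],[4.45,-0.27,0],1],[[0,0,0],[4.45,-0.27,0],1],[[0,0,0],[4.45,-0.27,0],1],[[0,0,0],[4.45,-0.27,0],1],[[0,0,0],[4.45,-0.27,0],1],[[0,0,0],[4.45,-0.27,0],1],[[0,0,0],[0,0,0],1],[[0,0,0],[0,0,3],1],[[0,0,0],[0,0,3],1],[[0,0,0],[0,0,2],1],[[0,0,0],[0,0,1],1],[[0,0,0],[0,0,1],1],[[0,0,0],[0,0,0.3],1],[[0,0,0],[0,0,0],1]]'

```text
time_s: 6.45
tool_pos: [0.4225, 0.3055, 0.0387]
orientation: [[-0.001, 1.0, 0.001], [1.0, 0.001, 0.0], [0.0, 0.001, -1.0]]
ft_force: [-0.3, 0.4, -1.6]
grip_width: 0.0402
grip_force: 61.2
```

```bash
python3 - <<'E'
from h import *
weigh(3); snap('wrist','w2'); 
E
```

```text
F [ 0.1537  0.4003 -1.8588] sd [0.51   0.4119 0.2619] tau [ -0.0341 -41.1747 -16.4948  -0.0032   0.0175  -0.0005] [0.4227 0.3058 0.0391] 0.04063581150300027 61.17785613751039 6.55
```

View pics/w2.png

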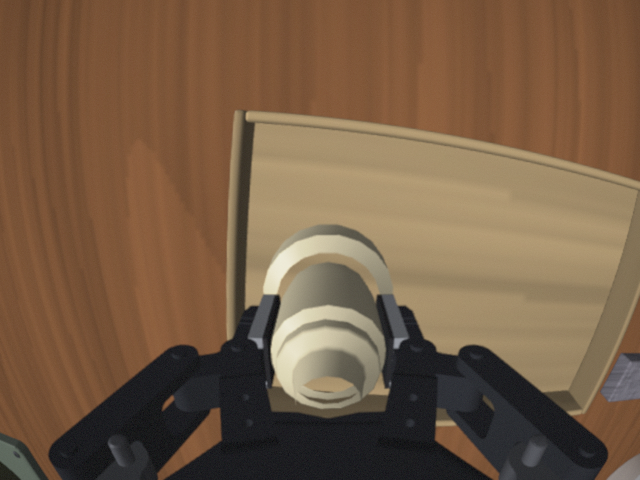

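>>> send_rows --plan '[[[0,0,0],[0,0,0.25],1],[[0,0,0],[0,0,0],1],[[0,0,0],[0,0,0],0],[[0,0,0],[0,0,0],-1],[[0,0,0],[0,0,0],-1],[[0,0,0],[0,0,0],-1],[[0,0,0],[0,0,0],-1],[[0,0,0],[0,0,-2],-1],[[0,0,0],[0,0,-4],-1],[[0,0,0],[0,0,-4.5],-1],[[0,0,0],[-3.65,3.08,0],-1],[[0,0,0],[-3.65,3.08,0],-1],[[0,0,0],[-3.65,3.08,0],-1],[[0,0,0],[-3.65,3.08,0],-1],[[0,0,0],[-3.65,3.08,0],-1],[[0,0,0],[-3.65,3.08,0],-1],[[0,0,0],[0,0,0],-1],[[0,0,0],[0,0,0],-1]]'

```text
time_s: 8.45
tool_pos: [0.6071, 0.0858, 0.1401]
orientation: [[0.001, 1.0, -0.001], [1.0, -0.001, 0.0], [0.0, -0.001, -1.0]]
ft_force: [0.0, 1.2, 0.3]
grip_width: 0.0854
grip_force: 0.0
```

```bash
cat >> h.py <<'E'
def casts(f):
    p,d,K,T=snap('top',f); P=cloud(d,K,T)
    hsv=cv2.cvtColor(p,cv2.COLOR_RGB2HSV)
    m=((P[...,2]>.06)&(P[...,2]<.096)&(hsv[...,1]<90)&(hsv[...,2]>120)).astype(np.uint8)
    n,l,s,c=cv2.connectedComponentsWithStats(m)
    for i in range(1,n):
        if s[i,4]>60: 
            u,v=c[i].astype(int); q=P[max(0,v-24):v+24,max(0,u-24):u+24].reshape(-1,3); pl=q[(q[:,2]>.012)&(q[:,2]<.024)]
            a=cv2.minEnclosingCircle(pl[:,:2].astype(np.float32)) if len(pl)>20 else None
            print('px',u,v,'n',s[i,4],'brim',P[l==i].mean(0),'plinth',np.array(a[0]) if a else None,a and round(a[1],4))
E
python3 - <<'E'
from h import *
casts('t2'); s=robot.get_state(); print(s['tool_pos'],s['ft_force'])
z=np.load('pics/top0.npz')
E
```

```text
px 453 152 n 920 brim [ 0.7535 -0.2522  0.0845] plinth [ 0.7559 -0.2546] 0.0349
px 324 219 n 252 brim [0.6149 0.0001 0.0727] plinth [ 0.617  -0.0004] 0.0308
px 367 224 n 255 brim [ 0.6058 -0.0857  0.0729] plinth [ 0.6073 -0.0874] 0.0311
px 168 312 n 278 brim [0.4232 0.3002 0.0771] plinth [0.4021 0.3134] 0.0532
[0.6064 0.0868 0.1403] [-0.5673 -0.4396  0.7222]
```

>>> send_rows --plan '[[[0,0,0],[0,0,4],-1],[[0,0,0],[0,0,3],-1],[[0,0,0],[0,0,2],-1],[[0,0,0],[0,0,2],-1],[[0,0,0],[0,0,0],1],[[0,0,0],[0,0,0],1],[[0,0,0],[0,0,0],1],[[0,0,0],[0,0,0],1],[[0,0,0],[0,0,0],1],[[0,0,0],[0,0,0],1],[[0,0,0],[0,0,0],1],[[0,0,0],[0,0,-1],1],[[0,0,0],[0,0,-2],1],[[0,0,0],[0,0,-2],1],[[0,0,0],[0,0,-2],1],[[0,0,0],[0,0,-1],1],[[0,0,0],[0,0,0],1],[[0,0,0],[0,0,0],1],[[0,0,0],[0,0,0],1]]'

```text
time_s: 10.4
tool_pos: [0.6062, 0.0865, 0.1095]
orientation: [[-0.001, 1.0, -0.003], [1.0, 0.001, -0.0], [-0.0, -0.003, -1.0]]
ft_force: [0.0, 0.2, -1.8]
grip_width: 0.0408
grip_force: 61.0
```

```bash
python3 - <<'E'
from h import *
weigh(6); snap('wrist','w3')
E
```

```text
F [ 0.1019 -0.1966 -2.1279] sd [0.3984 0.3803 0.5462] tau [ -0.0073 -48.4234 -21.4135  -0.0001   0.0092   0.    ] [0.6069 0.0866 0.1102] 0.04068019299903147 61.02846905642764 10.65
```

>>> send_rows --plan '[[[0,0,0],[0,0,-3],1],[[0,0,0],[4.04,-0.8,0],1],[[0,0,0],[4.04,-0.8,0],1],[[0,0,0],[4.04,-0.8,0],1],[[0,0,0],[4.04,-0.8,0],1],[[0,0,0],[4.04,-0.8,0],1],[[0,0,0],[0,0,0],1],[[0,0,0],[0,0,3],1],[[0,0,0],[0,0,3],1],[[0,0,0],[0,0,2],1],[[0,0,0],[0,0,1],1],[[0,0,0],[0,0,1],1],[[0,0,0],[0,0,0.3],1],[[0,0,0],[0,0,0.2],1],[[0,0,0],[0,0,0],1]]'

```text
time_s: 12.25
tool_pos: [0.5675, 0.2886, 0.0376]
orientation: [[-0.001, 1.0, 0.002], [1.0, 0.001, 0.001], [0.001, 0.002, -1.0]]
ft_force: [-1.8, -1.9, 2.1]
grip_width: 0.0404
grip_force: 61.9
```

```bash
python3 - <<'E'
from h import *
weigh(3)
p,d,K,T=snap('top','t3');P=cloud(d,K,T)
cv2.imwrite('pics/t3c.png',cv2.resize(p[190:360,110:260,::-1],None,fx=4,fy=3.5))
E
```

```text
F [-2.1106 -1.9304  4.59  ] sd [0.3176 0.048  2.0171] tau [  0.4311 -47.712  -18.8879   0.1477  -0.8662   0.0033] [0.5675 0.2886 0.0376] 0.04058885573571166 62.127729627309236 12.35
```

View pics/t3c.png

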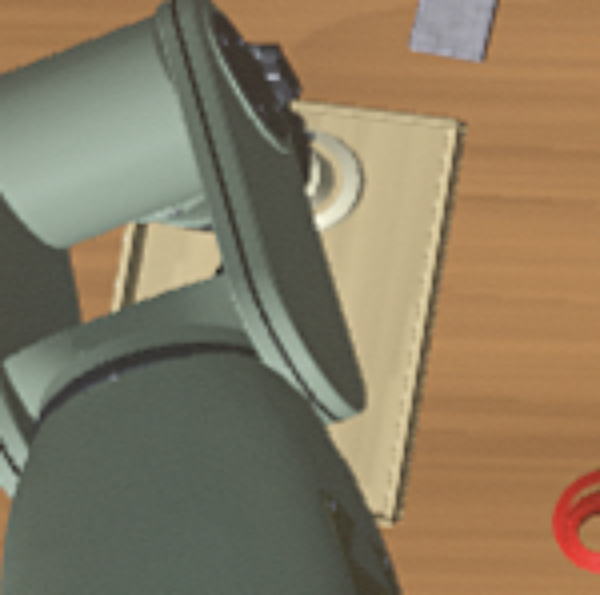

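>>> send_rows --plan '[[[0,0,0],[0,0,0],0],[[0,0,0],[0,0,0],-1],[[0,0,0],[0,0,0],-1],[[0,0,0],[0,0,0],-1],[[0,0,0],[0,0,0],-1],[[0,0,0],[0,0,-2],-1],[[0,0,0],[0,0,-4],-1],[[0,0,0],[0,0,-4.4],-1],[[0,0,0],[-4.13,0.71,0],-1],[[0,0,0],[-4.13,0.71,0],-1],[[0,0,0],[-4.13,0.71,0],-1],[[0,0,0],[-4.13,0.71,0],-1],[[0,0,0],[-4.13,0.71,0],-1],[[0,0,0],[-4.13,0.71,0],-1],[[0,0,0],[-4.13,0.71,0],-1],[[0,0,0],[0,0,0],-1],[[0,0,0],[0,0,0],-1]]'

```text
time_s: 14.15
tool_pos: [0.6169, -0.0012, 0.1396]
orientation: [[0.001, 1.0, -0.0], [1.0, -0.001, 0.001], [0.001, -0.0, -1.0]]
ft_force: [0.4, 0.4, 0.2]
grip_width: 0.0852
grip_force: 0.0
```

```bash
cat >> h.py <<'E'
def fish(K,T,u,v,z):
    x,y=(u-K[0,2])/K[0,0],(v-K[1,2])/K[1,1]; t=np.hypot(x,y); r=np.array([x/t*np.sin(t),y/t*np.sin(t),np.cos(t)])
    w=T[:3,:3]@r; o=T[:3,3]; return o+w*(z-o[2])/w[2]
E
python3 - <<'E'
from h import *
casts('t4'); s=robot.get_state(); print(s['tool_pos'],s['ft_force']); snap('wrist','w4')
E
```

```text
px 453 152 n 915 brim [ 0.7536 -0.2522  0.0846] plinth [ 0.7555 -0.2541] 0.0348
px 180 240 n 270 brim [0.5653 0.2836 0.0773] plinth [0.586  0.2971] 0.0524
px 168 312 n 281 brim [0.4231 0.3001 0.077 ] plinth [0.4028 0.3144] 0.0532
[ 0.6167 -0.0002  0.1396] [-0.4307  0.1417  0.6962]
```

View pics/w4.png

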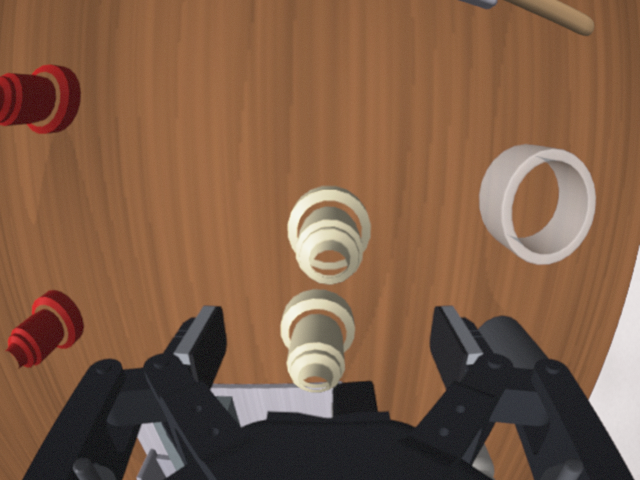

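The tray now holds two castings standing upright. In the wrist view, B is at brim (328,250) and C at (317,365). I'll check B's y offset from the wrist depth.

```bash
cat >> h.py <<'E'
def fcloud(d,K,T):
    v,u=np.mgrid[:480,:640]; x,y=(u-K[0,2])/K[0,0],(v-K[1,2])/K[1,1]; t=np.hypot(x,y)+1e-9
    k=np.tan(np.minimum(t,1.3))/t; P=np.stack([x*k*d,y*k*d,d],-1); return P@T[:3,:3].T+T[:3,3]
def wcast(f,box,zs=(.010,.024)):
    z=np.load('pics/'+f+'.npz'); P=fcloud(z['d'],z['K'],z['T']); hsv=cv2.cvtColor(z['p'],cv2.COLOR_RGB2HSV)
    u0,v0,u1,v1=box; m=np.zeros((480,640),bool); m[v0:v1,u0:u1]=1; m&=(z['d']>0)&(hsv[...,1]<90)&(hsv[...,2]>110)
    for a,b in (zs,(.06,.076),(.083,.095)):
        q=P[m&(P[...,2]>a)&(P[...,2]<b)]
        if len(q)>5: c=cv2.minEnclosingCircle(q[:,:2].astype(np.float32)); print(f,a,len(q),np.array(c[0]),round(c[1],4))
E
python3 - <<'E'
from h import *
wcast('w4',(280,180,375,287)); wcast('w4',(270,288,365,395))
E
```

```text
w4 0.01 1715 [0.6176 0.0009] 0.0314
w4 0.06 1524 [0.6177 0.0013] 0.0213
w4 0.083 202 [0.6179 0.0017] 0.0113
w4 0.01 1382 [ 0.6082 -0.0854] 0.0315
w4 0.06 1282 [ 0.6082 -0.0855] 0.0214
w4 0.083 193 [ 0.6084 -0.0846] 0.0111
```

>>> send_rows --plan '[[[0,0,0],[0.1,0,4],-1],[[0,0,0],[0,0,3],-1],[[0,0,0],[0,0,2],-1],[[0,0,0],[0,0,2],-1],[[0,0,0],[0,0,0],1],[[0,0,0],[0,0,0],1],[[0,0,0],[0,0,0],1],[[0,0,0],[0,0,0],1],[[0,0,0],[0,0,0],1],[[0,0,0],[0,0,0],1],[[0,0,0],[0,0,0],1],[[0,0,0],[0,0,-1],1],[[0,0,0],[0,0,-2],1],[[0,0,0],[0,0,-2],1],[[0,0,0],[0,0,-2],1],[[0,0,0],[0,0,-1],1],[[0,0,0],[0,0,0],1],[[0,0,0],[0,0,0],1],[[0,0,0],[0,0,0],1]]'

```text
time_s: 16.15
tool_pos: [0.6159, 0.0005, 0.1084]
orientation: [[-0.001, 1.0, -0.003], [1.0, 0.001, 0.0], [0.0, -0.003, -1.0]]
ft_force: [0.3, 0.1, -4.6]
grip_width: 0.0406
grip_force: 61.6
```

```bash
python3 - <<'E'
from h import *
weigh(6); snap('wrist','w5'); print(robot.get_state()['tool_pos'])
z=np.load('pics/w5.npz');print(z['T'][:3,3])
wcast('w5',(260,210,390,410),(.09,.104))
P=fcloud(z['d'],z['K'],z['T']); print([P[v,328] for v in(235,245,330,380)])
E
```

```text
F [ 0.3002  0.0283 -4.6697] sd [0.3711 0.3857 0.3661] tau [ -0.0088 -50.2181 -22.2475  -0.0005   0.0114   0.    ] [0.6167 0.0006 0.1092] 0.04067011261156098 61.63337971433066 16.4
[0.6168 0.0006 0.1095]
[0.6172 0.0783 0.2518]
w5 0.09 3211 [ 0.6132 -0.0226] 0.0547
w5 0.06 429 [ 0.608  -0.0846] 0.021
w5 0.083 634 [ 0.6091 -0.0254] 0.0582
[array([0.6171, 0.031 , 0.0958]), array([0.6171, 0.0268, 0.0972]), array([0.6172, 0.0176, 0.1528]), array([ 0.6172, -0.0724,  0.0672])]
```

>>> send_rows --plan '[[[0,0,0],[0,0,-3],1],[[0,0,0],[0,-4,0],1],[[0,0,0],[0,-4,0],1],[[0,0,0],[0,-4,0],1],[[0,0,0],[-3.7,-1.9,0],1],[[0,0,0],[-3.7,-1.9,0],1],[[0,0,0],[-3.7,-1.9,0],1],[[0,0,0],[-3.7,-1.9,0],1],[[0,0,0],[-3.7,-1.9,0],1],[[0,0,0],[-3.7,-1.9,0],1],[[0,0,0],[0,0,0],1],[[0,0,0],[0,0,0],1]]'

```text
time_s: 17.7
tool_pos: [0.3828, -0.2223, 0.14]
orientation: [[0.002, 1.0, 0.001], [1.0, -0.002, 0.0], [0.0, 0.001, -1.0]]
ft_force: [0.6, 0.8, -5.1]
grip_width: 0.0406
grip_force: 62.9
```

```bash
python3 - <<'E'
from h import *
snap('wrist','w6'); s=robot.get_state(); print(s['tool_pos'],s['grip_width'],s['ft_force'])
E
```

```text
[ 0.3832 -0.2215  0.1399] 0.04055710990311103 [ 0.7637  0.3119 -3.5985]
```

View pics/w6.png

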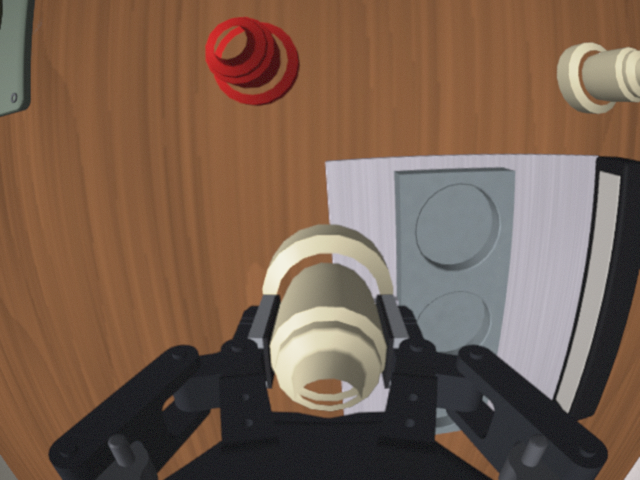

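```bash
python3 - <<'E'
from h import *
z=np.load('pics/w6.npz'); P=fcloud(z['d'],z['K'],z['T'])
m=np.zeros((480,640),np.uint8); m[172:282,402:512]=1
print('top z',np.median(P[180:200,400:412,2]),'floor z',np.median(P[225:235,450:465,2]))
zt=np.median(P[180:200,400:412,2])
k=((P[...,2]<zt-.004)&(m>0)).astype(np.uint8)
k=cv2.morphologyEx(k,cv2.MORPH_OPEN,np.ones((3,3)))
c=max(cv2.findContours(k,cv2.RETR_EXTERNAL,cv2.CHAIN_APPROX_NONE)[0],key=cv2.contourArea)[:,0]
print(c.min(0),c.max(0))
W=np.array([fish(z['K'],z['T'],u,v,.03)[:2] for u,v in c])
print(cv2.minEnclosingCircle(W.astype(np.float32)),cv2.fitEllipse(W.astype(np.float32)))
# same on first top view
z=np.load('pics/top0.npz'); K,T,d=z['K'],z['T'],z['d'];P=cloud(d,K,T)
for u,v in((429,290),(470,288),(511,286)):
    m=np.zeros((480,640),np.uint8); m[v-20:v+20,u-20:u+20]=1
    k=((P[...,2]<.024)&(P[...,2]>.009)&(m>0)).astype(np.uint8)
    c=max(cv2.findContours(k,cv2.RETR_EXTERNAL,cv2.CHAIN_APPROX_NONE)[0],key=cv2.contourArea)[:,0]
    W=np.array([ray(K,T,a,b,.03)[:2] for a,b in c]); print(cv2.minEnclosingCircle(W.astype(np.float32)))
E
```

```text
top z 0.02980960051779369 floor z 0.014771690610293403
[417 185] [497 269]
((0.4790148138999939, -0.21571320295333862), 0.03310062736272812) ((0.47893601655960083, -0.2155938744544983), (0.0633971095085144, 0.06488996744155884), 147.4610595703125)
((0.48034054040908813, -0.21739020943641663), 0.03402941673994064)
((0.4855884313583374, -0.30034029483795166), 0.035139355808496475)
((0.4917653501033783, -0.3852916657924652), 0.03609573841094971)
```

>>> send_rows --plan '[[[0,0,0],[0.25,3.2,0],1],[[0,0,0],[0.27,3.2,0],1],[[0,0,0],[0,3.2,0],1],[[0,0,0],[0,0,0],1],[[0,0,0],[0,0,3],1],[[0,0,0],[0,0,3],1],[[0,0,0],[0,0,1],1],[[0,0,0],[0,0,0],1],[[0,0,0],[0,0,0],1]]'

```text
time_s: 18.65
tool_pos: [0.48, -0.2163, 0.0707]
orientation: [[-0.002, 1.0, 0.002], [1.0, 0.002, -0.001], [-0.001, 0.002, -1.0]]
ft_force: [1.0, 0.3, -4.6]
grip_width: 0.0404
grip_force: 63.1
```

>>> send_rows --plan '[[[0,0,0],[0,0,0.4],1],[[0,0,0],[0,0,0.4],1],[[0,0,0],[0,0,0.3],1],[[0,0,0],[0,0,0],1]]'

```text
time_s: 19.05
tool_pos: [0.4789, -0.2163, 0.0586]
orientation: [[-0.001, 1.0, -0.001], [1.0, 0.001, 0.0], [0.0, -0.001, -1.0]]
ft_force: [0.4, 0.2, -3.9]
grip_width: 0.0403
grip_force: 63.2
```

>>> send_rows --plan '[[[0,0,0],[0,0,0.4],1],[[0,0,0],[0,0,0.3],1],[[0,0,0],[0,0,0.3],1],[[0,0,0],[0,0,0.15],1],[[0,0,0],[0,0,0],1]]'

```text
time_s: 19.55
tool_pos: [0.4789, -0.2163, 0.0469]
orientation: [[-0.001, 1.0, -0.001], [1.0, 0.001, 0.0], [0.0, -0.001, -1.0]]
ft_force: [0.0, 0.9, -5.0]
grip_width: 0.0401
grip_force: 63.2
```

>>> send_rows --plan '[[[0,0,0],[0,0,0.1],1],[[0,0,0],[0,0,0],0],[[0,0,0],[0,0,0],-1],[[0,0,0],[0,0,0],-1],[[0,0,0],[0,0,0],-1],[[0,0,0],[0,0,0],-1],[[0,0,0],[0,0,-1.5],-1],[[0,0,0],[0,0,-4],-1],[[0,0,0],[0,0,-4],-1],[[0,0,0],[3.25,3.22,0],-1],[[0,0,0],[3.25,3.22,0],-1],[[0,0,0],[3.25,3.22,0],-1],[[0,0,0],[3.25,3.22,0],-1],[[0,0,0],[0,0,0],-1],[[0,0,0],[0,0,0],-1]]'

```text
time_s: 21.05
tool_pos: [0.6078, -0.0855, 0.1408]
orientation: [[-0.003, 1.0, -0.001], [1.0, 0.003, -0.0], [-0.0, -0.001, -1.0]]
ft_force: [0.5, -0.2, -0.3]
grip_width: 0.0854
grip_force: 0.0
```

```bash
python3 - <<'E'
from h import *
casts('t7'); snap('wrist','w7'); wcast('w7',(270,150,390,300)); s=robot.get_state(); print(s['tool_pos'],s['ft_force'])
E
```

```text
px 453 152 n 920 brim [ 0.7534 -0.2522  0.0845] plinth [ 0.756  -0.2546] 0.0349
px 180 240 n 271 brim [0.5653 0.2835 0.0775] plinth [0.5806 0.3018] 0.0519
px 436 291 n 152 brim [ 0.4776 -0.223   0.0871] plinth [ 0.4767 -0.2556] 0.0528
px 168 312 n 282 brim [0.4233 0.3    0.0771] plinth [0.4022 0.3124] 0.0525
w7 0.01 1736 [ 0.6082 -0.0859] 0.0315
w7 0.06 1501 [ 0.6082 -0.0857] 0.0213
w7 0.083 196 [ 0.6081 -0.0849] 0.0111
[ 0.6068 -0.0869  0.141 ] [-0.9505 -0.1998  0.2581]
```

>>> send_rows --plan '[[[0,0,0],[0.05,0,4],-1],[[0,0,0],[0,0,3],-1],[[0,0,0],[0,0,2],-1],[[0,0,0],[0,0,2],-1],[[0,0,0],[0,0,0],1],[[0,0,0],[0,0,0],1],[[0,0,0],[0,0,0],1],[[0,0,0],[0,0,0],1],[[0,0,0],[0,0,0],1],[[0,0,0],[0,0,0],1],[[0,0,0],[0,0,0],1],[[0,0,0],[0,0,-1],1],[[0,0,0],[0,0,-2],1],[[0,0,0],[0,0,-2],1],[[0,0,0],[0,0,-2],1],[[0,0,0],[0,0,-1],1],[[0,0,0],[0,0,0],1],[[0,0,0],[0,0,0],1],[[0,0,0],[0,0,0],1]]'

```text
time_s: 23.05
tool_pos: [0.607, -0.0856, 0.11]
orientation: [[-0.001, 1.0, -0.002], [1.0, 0.001, 0.001], [0.001, -0.002, -1.0]]
ft_force: [-0.3, -0.8, -1.8]
grip_width: 0.0406
grip_force: 61.0
```

```bash
python3 - <<'E'
from h import *
weigh(6)
E
```

```text
F [-0.2732 -0.4361 -1.5324] sd [0.4692 0.2815 0.4618] tau [  0.0082 -48.227  -21.3065   0.0024   0.0089   0.    ] [ 0.6075 -0.0857  0.1107] 0.040578200882566966 60.95391735172086 23.3
```

>>> send_rows --plan '[[[0,0,0],[0,0,-4],1],[[0,0,0],[4.25,-1.25,0],1],[[0,0,0],[4.25,-1.25,0],1],[[0,0,0],[4.25,-1.25,0],1],[[0,0,0],[4.25,-1.25,0],1],[[0,0,0],[4.25,-1.25,0],1],[[0,0,0],[4.25,-1.25,0],1],[[0,0,0],[4.25,-1.25,0],1],[[0,0,0],[4.25,-1.25,0],1],[[0,0,0],[4.25,-1.25,0],1],[[0,0,0],[0,0,0],1],[[0,0,0],[0,0,0],1]]'

```text
time_s: 24.55
tool_pos: [0.4945, 0.2973, 0.1511]
orientation: [[-0.003, 1.0, -0.0], [1.0, 0.003, -0.001], [-0.001, -0.0, -1.0]]
ft_force: [0.8, -0.9, -2.1]
grip_width: 0.0403
grip_force: 61.4
```

>>> send_rows --plan '[[[0,0,-0.146],[0,0,0],1],[[0,0,-0.146],[0,0,0],1],[[0,0,-0.146],[0,0,0],1],[[0,0,-0.146],[0,0,0],1],[[0,0,-0.146],[0,0,0],1],[[0,0,-0.146],[0,0,0],1],[[0,0,-0.146],[0,0,0],1],[[0,0,-0.146],[0,0,0],1],[[0,0,-0.146],[0,0,0],1],[[0,0,-0.146],[0,0,0],1],[[0,0,0],[0,0,0],1],[[0,0,0],[0,0,0],1]]'

```text
time_s: 25.75
tool_pos: [0.4953, 0.2955, 0.1513]
orientation: [[-0.993, 0.114, -0.0], [0.114, 0.993, -0.0], [0.0, -0.0, -1.0]]
ft_force: [0.4, 0.7, -1.8]
grip_width: 0.0405
grip_force: 61.3
```

```bash
python3 - <<'E'
from h import *
weigh(3); snap('wrist','w8')
E
```

```text
F [ 0.0438  0.3222 -1.4759] sd [0.2663 0.2791 0.2727] tau [ -0.0792 -43.9348 -22.0016  -0.0054   0.0042  -0.0064] [0.4952 0.2959 0.1513] 0.04063299541023904 61.33605377176764 25.85
```

View pics/w8.png

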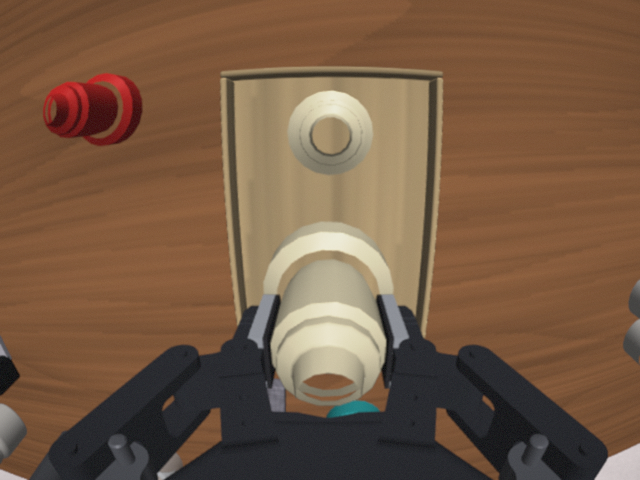

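>>> send_rows --plan '[[[0,0,0],[0,0,3],1],[[0,0,0],[0,0,3],1],[[0,0,0],[0,0,2.5],1],[[0,0,0],[0,0,1.5],1],[[0,0,0],[0,0,0.8],1],[[0,0,0],[0,0,0.5],1],[[0,0,0],[0,0,0.2],1],[[0,0,0],[0,0,0],1]]'

```text
time_s: 26.75
tool_pos: [0.4951, 0.2967, 0.0381]
orientation: [[-0.994, 0.11, 0.001], [0.11, 0.994, 0.001], [-0.001, 0.001, -1.0]]
ft_force: [-1.9, -2.0, 5.2]
grip_width: 0.0408
grip_force: 61.9
```

>>> send_rows --plan '[[[0,0,0],[0,0,0],0],[[0,0,0],[0,0,0],-1],[[0,0,0],[0,0,0],-1],[[0,0,0],[0,0,0],-1],[[0,0,0],[0,0,0],-1],[[0,0,0],[0,0,-2],-1],[[0,0,0],[0,0,-4],-1],[[0,0,0],[0,0,-4.5],-1],[[0,0,0.146],[0,0,-5],-1],[[0,0,0.146],[0,0,0],-1],[[0,0,0.146],[0,0,0],-1],[[0,0,0.146],[0,0,0],-1],[[0,0,0.146],[0,0,0],-1],[[0,0,0.146],[0,0,0],-1],[[0,0,0.146],[0,0,0],-1],[[0,0,0.146],[0,0,0],-1],[[0,0,0.146],[0,0,0],-1],[[0,0,0.146],[0,0,0],-1],[[0,0,0],[0,0,0],-1]]'

```text
time_s: 28.65
tool_pos: [0.4948, 0.2966, 0.1912]
orientation: [[-0.001, 1.0, -0.0], [1.0, 0.001, -0.0], [-0.0, -0.0, -1.0]]
ft_force: [1.1, -1.3, 1.2]
grip_width: 0.0854
grip_force: 0.0
```

>>> send_rows --plan '[[[0,0,0],[-4.66,-0.98,0],1],[[0,0,0],[-4.66,-0.98,0],1],[[0,0,0],[-4.66,-0.98,0],1],[[0,0,0],[-4.66,-0.98,0],1],[[0,0,0],[-4.66,-0.98,0],1],[[0,0,0],[-4.66,-0.98,0],1],[[0,0,0],[-4.66,-0.98,0],1],[[0,0,0],[-4.66,-0.98,0],1],[[0,0,0],[-4.66,-0.98,0],1],[[0,0,0],[-4.66,-0.98,0],1],[[0,0,0],[-4.66,-0.98,0],1],[[0,0,0],[-4.66,-0.98,0],1],[[0,0,0],[-4.66,-0.98,0],1],[[0,0,-0.072],[0,0,0],1],[[0,0,0],[0,0,0],1]]'

```text
time_s: 30.15
tool_pos: [0.3675, -0.3104, 0.191]
orientation: [[-0.073, 0.997, -0.0], [0.997, 0.073, 0.001], [0.001, -0.0, -1.0]]
ft_force: [-0.0, -0.5, 0.1]
grip_width: -0.0001
grip_force: 0.0
```

```bash
python3 - <<'E'
from h import *
casts('t9'); p,d,K,T=snap('wrist','w9'); s=robot.get_state(); print(s['tool_pos'])
P=fcloud(d,K,T); q=P[(P[...,2]>.05)&(P[...,2]<.066)&(P[...,0]>.36)&(P[...,0]<.44)&(P[...,1]<-.25)&(P[...,1]>-.36)]
print(len(q),q.mean(0) if len(q) else 0, cv2.minAreaRect(q[:,:2].astype(np.float32)) if len(q) else 0)
i=cv2.imread('pics/t9.png'); w=cv2.imread('pics/w9.png')
cv2.imwrite('pics/c9.png',np.hstack([cv2.resize(i,(400,300)),cv2.resize(w,(400,300))]))
E
```

```text
px 453 152 n 916 brim [ 0.7536 -0.252   0.0848] plinth [ 0.7557 -0.2544] 0.0349
px 180 240 n 273 brim [0.5654 0.2835 0.0768] plinth [0.5736 0.3078] 0.0565
px 174 276 n 272 brim [0.4936 0.2911 0.0773] plinth [0.5006 0.299 ] 0.0571
px 432 290 n 279 brim [ 0.4784 -0.214   0.085 ] plinth [ 0.4741 -0.2198] 0.0581
px 168 312 n 279 brim [0.423  0.3    0.0768] plinth [0.4202 0.311 ] 0.063
[ 0.368  -0.3089  0.1911]
966 [ 0.4069 -0.305   0.0589] ((0.40761443972587585, -0.30625179409980774), (0.008573549799621105, 0.06904192268848419), 3.536574602127075)
```

View pics/c9.png

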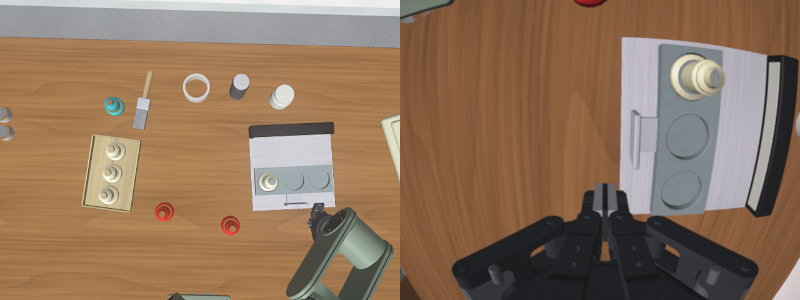

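>>> send_rows --plan '[[[0,0,0],[0,0,5],1],[[0,0,0],[0,0,5],1],[[0,0,0],[0,0,3],1],[[0,0,0],[0,0,2.6],1],[[0,0,0],[0,1,0],1],[[0,0,0],[0,0.5,0],1],[[0,0,0],[0,0.5,0],1],[[0,0,0],[0,0.5,0],1],[[0,0,0],[0,0.5,0],1],[[0,0,0],[0,0.5,0],1],[[0,0,0],[0,0.5,0],1],[[0,0,0],[0,0.5,0],1],[[0,0,0],[0,0.5,0],1],[[0,0,0],[0,0.5,0],1]]'

```text
time_s: 31.65
tool_pos: [0.4233, -0.3052, 0.0352]
orientation: [[-0.073, 0.997, -0.0], [0.997, 0.073, 0.0], [0.0, -0.0, -1.0]]
ft_force: [-2.4, -0.4, 2.2]
grip_width: 0.0001
grip_force: 1.3
```

>>> send_rows --plan '[[[0,0,0],[0,0.4,0],1],[[0,0,0],[0,0.4,0],1],[[0,0,0],[0,0.4,0],1],[[0,0,0],[0,0.4,0],1],[[0,0,0],[0,0.4,0],1]]'

```text
time_s: 32.15
tool_pos: [0.4432, -0.3038, 0.0352]
orientation: [[-0.073, 0.997, -0.0], [0.997, 0.073, 0.0], [0.0, -0.0, -1.0]]
ft_force: [-2.5, -0.7, 0.9]
grip_width: 0.0003
grip_force: 1.3
```

>>> send_rows --plan '[[[0,0,0],[0,0.3,0],1],[[0,0,0],[0,0.3,0],1],[[0,0,0],[0,0.3,0],1]]'

```text
time_s: 32.45
tool_pos: [0.4521, -0.3031, 0.0352]
orientation: [[-0.073, 0.997, -0.0], [0.997, 0.073, 0.0], [0.0, -0.0, -1.0]]
ft_force: [-2.8, -0.5, 1.3]
grip_width: -0.0002
grip_force: 1.2
```

>>> send_rows --plan '[[[0,0,0],[0,0.3,0],1],[[0,0,0],[0,0.3,0],1]]'

```text
time_s: 32.65
tool_pos: [0.4581, -0.3027, 0.0352]
orientation: [[-0.073, 0.997, -0.0], [0.997, 0.073, 0.0], [0.0, -0.0, -1.0]]
ft_force: [-2.0, -1.2, 1.0]
grip_width: -0.0002
grip_force: 1.2
```

>>> send_rows --plan '[[[0,0,0],[0,0.3,0],1],[[0,0,0],[0,0.3,0],1]]'

```text
time_s: 32.85
tool_pos: [0.464, -0.3023, 0.0352]
orientation: [[-0.073, 0.997, -0.0], [0.997, 0.073, 0.0], [0.0, -0.0, -1.0]]
ft_force: [-2.0, -1.0, -0.3]
grip_width: -0.0003
grip_force: 1.2
```

>>> send_rows --plan '[[[0,0,0],[0,0.2,0],1],[[0,0,0],[0,0.2,0],1]]'

```text
time_s: 33.05
tool_pos: [0.468, -0.302, 0.0352]
orientation: [[-0.073, 0.997, 0.0], [0.997, 0.073, 0.0], [0.0, 0.0, -1.0]]
ft_force: [-2.1, -0.9, 0.6]
grip_width: -0.0002
grip_force: 1.1
```

>>> send_rows --plan '[[[0,0,0],[0,0.2,0],1],[[0,0,0],[0,0.2,0],1]]'

```text
time_s: 33.25
tool_pos: [0.4688, -0.3019, 0.0352]
orientation: [[-0.075, 0.997, -0.007], [0.997, 0.075, 0.0], [0.001, -0.007, -1.0]]
ft_force: [-15.5, -5.5, 7.6]
grip_width: 0.0001
grip_force: 8.0
```

>>> send_rows --plan '[[[0,0,0],[0,0.2,0],1]]'

```text
time_s: 33.35
tool_pos: [0.4688, -0.3018, 0.0352]
orientation: [[-0.076, 0.997, -0.011], [0.997, 0.076, 0.001], [0.002, -0.011, -1.0]]
ft_force: [-20.8, -7.4, 11.2]
grip_width: 0.0002
grip_force: 10.9
```

>>> send_rows --plan '[[[0,0,0],[0,0.2,0],1]]'

```text
time_s: 33.45
tool_pos: [0.4688, -0.3018, 0.0353]
orientation: [[-0.076, 0.997, -0.015], [0.997, 0.076, 0.001], [0.002, -0.015, -1.0]]
ft_force: [-26.9, -10.6, 15.1]
grip_width: -0.0003
grip_force: 13.8
```

The carriage is firmly against its stop. I'll back off, rise and check.

>>> send_rows --plan '[[[0,0,0],[0,-0.8,0],1],[[0,0,0],[0,-1.5,0],1],[[0,0,0],[0,-2.5,0],1],[[0,0,0],[0,-2.5,0],1],[[0,0,0],[0,0,-5],1],[[0,0,0],[0,0,-5],1],[[0,0,0],[0,0,-5],1],[[0,0,0],[0,0,0],1],[[0,0,0],[0,0,0],1],[[0,0,0],[0,0,0],1]]'

```text
time_s: 34.45
tool_pos: [0.4022, -0.306, 0.1839]
orientation: [[-0.073, 0.997, -0.002], [0.997, 0.073, 0.002], [0.002, -0.002, -1.0]]
ft_force: [-0.8, 0.4, -0.4]
grip_width: 0.0
grip_force: 0.0
```

```bash
python3 - <<'E'
from h import *
casts('t10'); snap('wrist','w10'); snap('scene','s10')
i=[cv2.resize(cv2.imread('pics/'+n+'.png'),(400,300)) for n in('t10','w10','s10')]
cv2.imwrite('pics/c10.png',np.vstack([np.hstack(i[:2]),np.hstack([i[2],i[2]*0])]))
z=np.load('pics/w10.npz'); P=fcloud(z['d'],z['K'],z['T']); q=P[(P[...,2]>.05)&(P[...,2]<.066)&(P[...,0]>.44)&(P[...,0]<.52)&(P[...,1]<-.25)&(P[...,1]>-.36)]
print(len(q),cv2.minAreaRect(q[:,:2].astype(np.float32)) if len(q) else 0)
E
```

```text
px 453 152 n 917 brim [ 0.7536 -0.2521  0.0845] plinth [ 0.7555 -0.2542] 0.0348
px 180 240 n 273 brim [0.5655 0.2834 0.077 ] plinth [0.5768 0.3042] 0.0581
px 429 251 n 267 brim [ 0.5562 -0.208   0.0847] plinth [ 0.5601 -0.2163] 0.0643
px 174 276 n 276 brim [0.4938 0.291  0.0773] plinth [0.4999 0.2994] 0.0566
px 168 312 n 279 brim [0.4231 0.3    0.0771] plinth [0.4201 0.3101] 0.0621
1063 ((0.48630109429359436, -0.30074426531791687), (0.008733212947845459, 0.06945861876010895), 4.144581317901611)
```

View pics/c10.png

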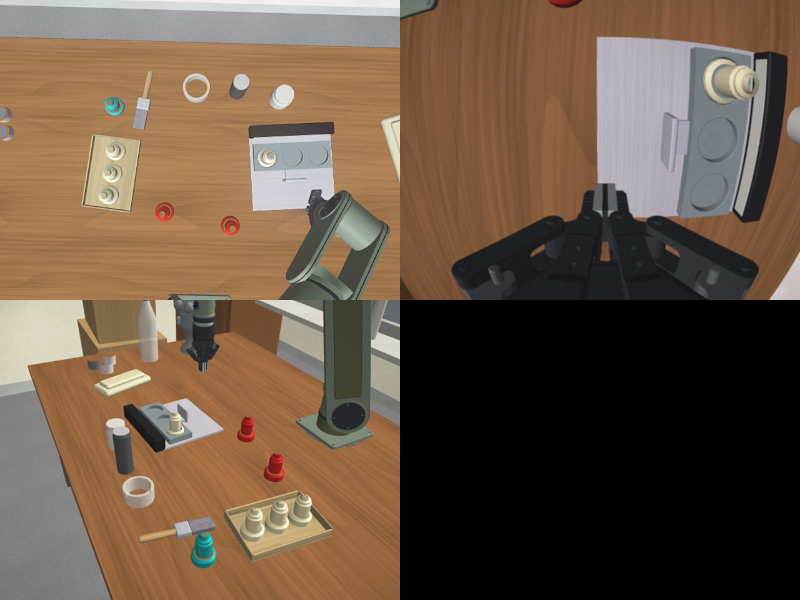

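The three views show three castings upright in the tray and one seated in the carriage pocket. The carriage is home, having moved 79 mm until the stop resisted, and nothing else was disturbed. The arm is clear.

```bash
python3 -c "
from h import *
print(workorder.job_done())"
```

```text
the job is handed in; nothing more can be done
None
```

I handed the job in: the one sound casting sits in a carriage pocket, the three hollow ones stand in the seconds tray, and the carriage was then pushed home against its stop; the hand-in returned no verdict.

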